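Post the slim jewellery case through the deposit box's sprung flaps

ROBOT

A 6-joint arm with a two-finger parallel gripper is mounted at the origin on the work surface. World frame = base frame: x ahead of the robot, y to its left, z up, the work surface at z = 0. Lengths are in m, angles in degrees, forces in N, time in s.
With the tool pointing down it reaches from about 0.375 to 0.75 m from the base axis. Payload 9 kg.
Tool frame: the origin (TCP) lies where the fingers leave the gripper's body, on its centre line; the fingertips stand 73 mm ahead of it and the grasp point (between the pads) lies 54 mm ahead of it (robot.tip_reach is the distance from the TCP to the fingertips, in m); z points along the fingers, y is the direction in which the jaws open and shut (so a half turn about z gives the same grasp; the last joint's range is limited). The gripper opens to 85 mm and grips with 20 to 120 N. Pads are 22 mm wide; open, the fingers measure 114 mm over their backs; the gripper's body (76 mm by 85 mm) begins 54 mm behind the grasp point. The pads swing forward as they close: fully open they stand 13 mm farther back than shut.
Start: joints at [-80.025, 5.964, 5.575, 89.605, 0, 77.527], TCP at [0.229, -0.555, 0.304] pointing down, gripper open.
Joint ranges: [-171.21, 171.21], [-48.23, 106.86], [-62.78, 66.21], [-105.2, 120.99], [-86.42, 89.51], [-180, 180]. Speed limits (degrees/s): [127.2, 127.2, 147.25, 180, 180, 180].

INTERFACE

Orientations are given as [roll, pitch, yaw] about the fixed x, y, z axes, in that order (R = Rz(yaw) Ry(pitch) Rx(roll)).
In Python, from plant import robot gives the robot as it stands. Calls block until the motion is done:
- robot.move_pose(position, orientation): joint-space move of the TCP to a pose.
- robot.line_to(position, vel=0.15, rotation=None, guard=None): straight line of the TCP; rotation=None keeps the orientation; vel is the mean speed in m/s. With guard (N) it stops when the force on the tool has changed by that much, and returns True; else False.
- robot.goto_joints(angles): joint-space move.
- robot.set_gripper(opening): finger opening in m; the grip force is fixed at half the most; returns when the fingers have stopped.
- robot.pause(seconds).
- robot.ik(position, orientation): joint angles nearest the present ones, or None.
- robot.observe(): the state.
- robot.grab_frame(name): name is "scene" or "top" or "wrist"; returns the picture (480x640x3 uint8, blue, green, red); there is no depth.
- robot.get_calibration(name): a dict with "vertical_fov" (degrees; the focal length in pixels is half the picture's height over the tangent of half this angle, whatever the lens; pixels are square), "cx", "cy" (the principal point, pixels), "rvec" (rotation vector, rad) and "tvec" (3), from world to camera coordinates, as OpenCV has them. Camera axes: x right, y down, z forward; pixel columns grow to the right and rows downward; lengths in m; the calibration is good to about 2 mm. A picture is of the moment at which its call begins: read the wrist's pose just before it. get_calibration takes no time and is no camera call; for the wrist camera it gives the pose at the moment of the call.
A pose or a line that the arm cannot do raises robot.IKError and nothing moves.
- robot.job_done(): hands the job in, once; it reports no verdict.
The state is a dict: "time": time; "q": joint angles; "qvel": joint speeds; "joint_torque": joint torques, N m; "tool_pos": TCP position; "tcp_rot": TCP orientation; "ft_force": force on the tool from outside, world axes, zero at the start; "torque": the same for the moment, N m; "gripper_width": finger opening in m.
Only numpy, scipy, OpenCV 4.12 (cv2) and the standard library are available. Lean on these libraries where they do the work, as an engineer would, in place of code of your own. Each camera call takes 0.05 s, during which the arm holds its last target.

TASK

Lodge the slim jewellery case in the deposit box: stand it in the mouth on the sprung flaps, push it down through them until it drops right inside, and let both flaps swing fully shut behind it. Leave the ring box, the round tin and the catalogue where they are.

Things in the scene. Friction and masses are not known exactly. Their poses are not given: they have to be found in the camera images.
- long_case_c (a point): The case to post: a closed slim box in grey cloth with a thin brass seam, standing on its long narrow edge: 130 mm long (its x), 36 mm thick (its y), 64 mm high (its z), 0.25 to 0.42 kg. This point is its centre, 32 mm above its underside. It stands on the desk, to the left or to the right of the deposit box, at any yaw; its two ends are alike.
- deposit_box: The deposit box, fixed to the desk: grey painted metal with one clear end wall (+x end), 180 mm (its x) x 136 mm (its y), flat top 150 mm above the desk with the mouth in it. Origin at desk level under its middle; x along the mouth's length, z up.
- mouth (a point): Middle of the mouth, at the level of the flat top (150 mm above the desk); axes as the deposit box. The mouth is a rectangular opening 144 mm long (x) and 48 mm wide (y). Its upright walls go straight down 30 mm to a pair of steel flaps that close it off. The case has 7 mm of play at each end, 6 mm at each side.
- inside (a point): Middle of the box's padded inner floor, 8 mm above the desk (112 mm below the flaps); the room inside is 170 x 126 mm. The case may land in any attitude.
- flap_left (a joint): Angle of the flap on the +y side, rad: 0 = shut (level, 30 mm below the mouth's rim), up to 1.4 = swung down into the box. The flaps are 140 mm long, 45 mm wide, hinged 46 mm either side of the middle, and meet on the middle line. Springs (0.12 N m each when shut, 0.03 N m more per rad) hold them up: they carry the standing case, its top 34 mm above the rim.
- flap_right (a joint): The same for the flap on the -y side. Pushing the case down takes about 3 to 12 N. It slips free and drops only when its underside is some 36 to 60 mm below the shut flaps, that is with its top pressed from just under the rim to 25 mm below it (how far differs with friction); let up sooner and the springs lift it or hold it stuck.
- ring_box_c (a point): Bystander: square ring box in the same grey cloth, 62 x 62 x 48 mm, on the other side of the deposit box from the slim case. This point is its centre, 24 mm up.
- tin_c (a point): Bystander: round steel tin, 80 mm across, 42 mm high. This point is its centre, 21 mm up.
- catalogue_c (a point): Bystander: thick catalogue lying flat, 144 x 184 mm, 26 mm thick. This point is at its middle, 12 mm up.
Not all that is in view belongs to the job. Leave any brown or green look-alike of the part that bears long_case_c alone.

How it is judged:
By the outcome, as a careful person would: the job done as asked, in the order asked, and still so for the second after the job is handed in, with the robot touching nothing.
It also fails if it takes over 42 s, if anything falls off the work surface, if the arm or the gripper's body presses on something with over 40 N, if the wrist force passes 120 N, or if a joint passes its speed limit or range.

## Working session

There is one attempt and no reset: what is moved stays moved. The work goes in short steps, each a Python script; the robot and the scene stay as the last script left them, time stands still between calls to the robot, and variables do not carry over. Pictures are saved under pics/ and viewed, and the job is handed in when it is done.

```bash
mkdir -p pics; ls; python3 - <<'E'
from plant import robot
import cv2
for n in ("scene","top"):
    cv2.imwrite(f"pics/{n}0.png",robot.grab_frame(n)); print(robot.get_calibration(n))
print(robot.observe())
E
```

```text
pics
{'vertical_fov': 47.74619481362173, 'cx': 317.702640950816, 'cy': 241.39331863840536, 'rvec': array([ 2.17905657,  0.53310733, -0.27136672]), 'tvec': array([-4.77963689e-01, -1.39247370e-03,  1.40375361e+00])}
{'vertical_fov': 55.256257424412, 'cx': 322.46819783472904, 'cy': 236.35888934546847, 'rvec': array([ 2.15167159, -2.10869352,  0.16258447]), 'tvec': array([0.08470836, 0.52117166, 1.37304548])}
{'time': 0.1, 'q': array([-8.00251965e+01,  5.99600444e+00,  5.53148076e+00,  8.96050426e+01,
        4.10316304e-04,  7.75266452e+01]), 'qvel': array([-0.02252015,  0.0684796 ,  0.05311199, -0.05573561,  0.01691936,
        0.03033112]), 'joint_torque': array([ 6.83461956e-03, -5.58209717e+01,  5.04717600e+01,  1.30441718e-02,
       -1.52268062e-04,  8.85906388e-06]), 'tool_pos': array([ 0.2290799 , -0.55431366,  0.30319146]), 'tcp_rot': array([-1.79932164e+02, -1.54259493e-02,  2.24481489e+01]), 'ft_force': array([-0.42197317, -0.17059407,  0.46201115]), 'torque': array([ 0.00907058, -0.01824895, -0.0336132 ]), 'gripper_width': 0.08550081841952434}
```

View pics/scene0.png

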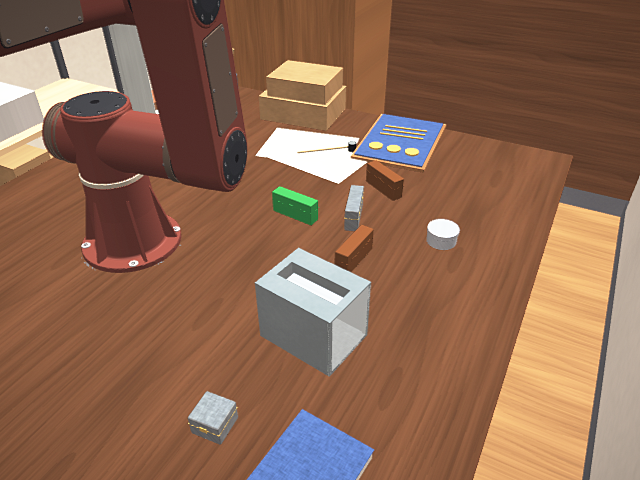

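View pics/top0.png

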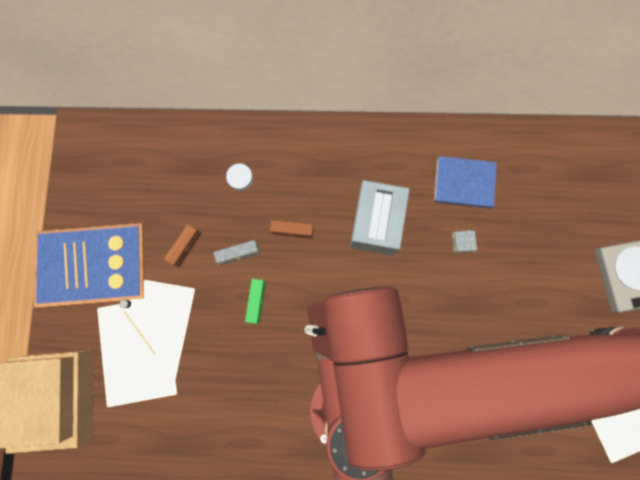

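Candidates in the top view are: grey slim case (236,252), brown look-alikes (181,245) and (291,229), green look-alike (254,301), and grey ring box (464,241), which is square. I choose the grey slim one at (236,252) and check it in close crops.

```bash
cat > h.py <<'E'
import numpy as np, cv2
def cam(c):
    f=240/np.tan(np.radians(c['vertical_fov'])/2)
    return np.array([[f,0,c['cx']],[0,f,c['cy']],[0,0,1]]),cv2.Rodrigues(c['rvec'])[0],np.array(c['tvec'])
def proj(c,P):
    K,R,t=cam(c); return cv2.projectPoints(np.array(P,float).reshape(-1,3),c['rvec'],c['tvec'],K,None)[0].reshape(-1,2)
def back(c,uv,z):
    K,R,t=cam(c); d=R.T@np.linalg.inv(K)@np.array([uv[0],uv[1],1.]); o=-R.T@t
    return o+d*(z-o[2])/d[2]
E
python3 - <<'E'
import cv2,numpy as np
t=cv2.imread('pics/top0.png');s=cv2.imread('pics/scene0.png')
a=cv2.resize(t[215:290,186:286],(400,300),interpolation=cv2.INTER_CUBIC)
b=cv2.resize(t[170:260,330:450],(400,300),interpolation=cv2.INTER_CUBIC)
c=cv2.resize(s[165:240,310:410],(400,300),interpolation=cv2.INTER_CUBIC)
d=cv2.resize(s[240:383,230:420],(400,300),interpolation=cv2.INTER_CUBIC)
cv2.imwrite('pics/crop0.png',np.vstack([np.hstack([a,b]),np.hstack([c,d])]))
E
```

```text
(no output)
```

View pics/crop0.png

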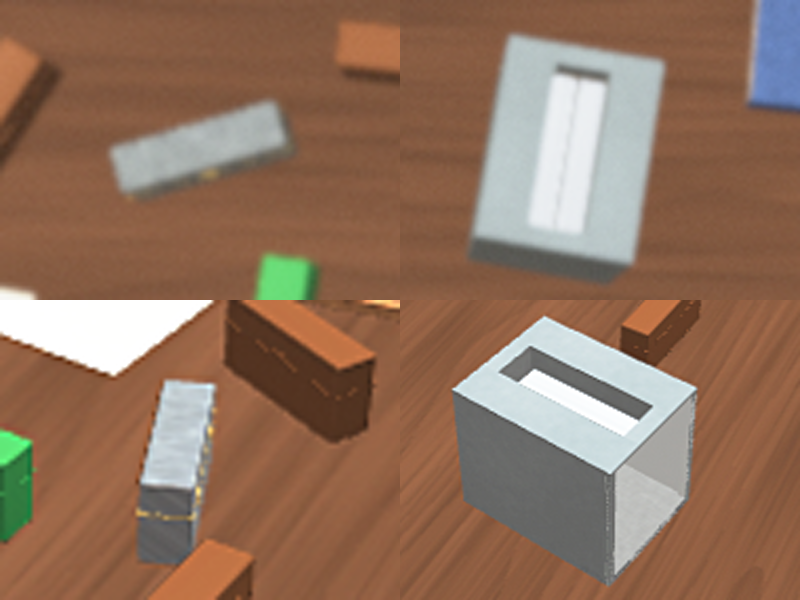

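```bash
python3 - <<'E'
from plant import robot
from h import *
np.set_printoptions(precision=4,suppress=True)
c=robot.get_calibration("top")
A=[back(c,(186+u/4-.4,215+v/4-.4),.064) for u,v in [(109,152),(275,100),(288,138),(125,193)]]
B=[back(c,(330+u*.3-.35,170+v*.3-.35),.15) for u,v in [(110,35),(265,60),(235,265),(72,238)]]
for P in (A,B):
    P=np.array(P); print(P, P.mean(0), np.hypot(*P.mean(0)[:2])); 
    for i in range(4):
        d=P[(i+1)%4]-P[i]; print(np.linalg.norm(d),np.degrees(np.arctan2(d[1],d[0])))
for n,uv,z in [('ring',(464,240),.048),('tin',(239,176),.042),('cat',(466,181),.026),('br1',(181,243),.064),('br2',(291,229),.064),('gr',(254,301),.064)]:
    print(n,back(c,uv,z))
w=robot.get_calibration("wrist");K,R,t=cam(w);print(w,-R.T@t,R)
E
```

```text
[[0.4596 0.4263 0.064 ]
 [0.5019 0.3021 0.064 ]
 [0.473  0.2909 0.064 ]
 [0.4287 0.4123 0.064 ]] [0.4658 0.3579 0.064 ] 0.5874033805405551
0.1312566610200444 -71.18154363777299
0.03105833215687147 -158.86700866480032
0.12927519614501662 110.0460189146742
0.03395986403064807 24.336295807983422
[[ 0.6697 -0.0197  0.15  ]
 [ 0.6496 -0.1545  0.15  ]
 [ 0.4692 -0.1272  0.15  ]
 [ 0.4897  0.0115  0.15  ]] [ 0.5696 -0.0725  0.15  ] 0.574163990593937
0.13628454352238764 -98.46876569517617
0.18248237063808995 171.4167493056189
0.14029338703442248 81.57833272804754
0.1826496974545143 -9.84080480631033
ring [ 0.5157 -0.3388  0.048 ]
tin [0.7082 0.3636 0.042 ]
cat [ 0.7095 -0.3573  0.026 ]
br1 [0.4871 0.5253 0.064 ]
br2 [0.5369 0.1915 0.064 ]
gr [0.3169 0.2947 0.064 ]
{'vertical_fov': 63.730922189862184, 'cx': 313.82440309554954, 'cy': 238.92337611880086, 'rvec': array([-2.3993,  1.6073,  0.2395]), 'tvec': array([-0.6005, -0.0362,  0.3794])} [ 0.2984 -0.5271  0.373 ] [[ 0.3803 -0.9249 -0.001 ]
 [-0.885  -0.3642  0.2902]
 [-0.2687 -0.1095 -0.957 ]]
```

```bash
python3 - <<'E'
from plant import robot
from h import *
import pickle
T=lambda:print(robot.observe()['time'],robot.observe()['q'].round(1))
for pos,yaw in [((.57,-.0725,.40),171),((.466,.358,.28),109.5),((.466,.358,.111),109.5),((.57,-.07,.24),171)]:
    print(robot.ik(pos,[180,0,yaw]))
d={}
robot.move_pose([.57,-.0725,.40],[180,0,171]);robot.pause(.2);T()
c=robot.get_calibration("wrist");im=robot.grab_frame("wrist");cv2.imwrite('pics/wbox.png',im);d['box']=c
robot.move_pose([.466,.358,.28],[180,0,109.5]);robot.pause(.2);T()
c=robot.get_calibration("wrist");im=robot.grab_frame("wrist");cv2.imwrite('pics/wcase.png',im);d['case']=c
pickle.dump(d,open('cal.pkl','wb'))
E
```

```text
[-20.28399416   4.18916714  13.813813    99.62464585   0.
 -11.28399416]
[24.79196979  3.58001098  0.58322681 87.00321583  0.         95.29196979]
[ 24.79196979   7.10619712 -13.42035842  69.47344446   0.
  95.29196979]
[-20.04372594   1.2953915   -5.91082868  82.79377982   0.
 -11.04372594]
2.4417 [-20.3   4.2  13.8  99.6  -0.  -11.3]
4.375 [24.7  3.6  0.6 87.  -0.  95.3]
```

View pics/wbox.png

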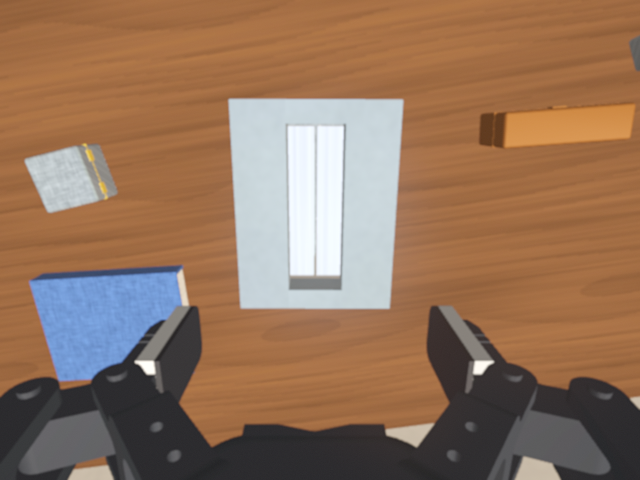

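View pics/wcase.png

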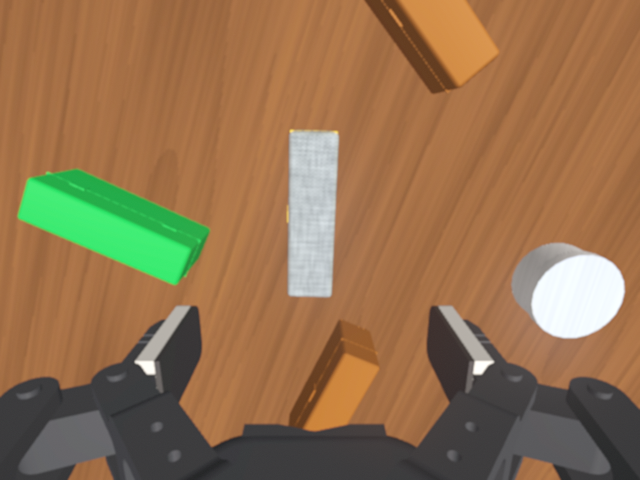

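Wrist views: the box top has corners (229,99), (403,99), (391,308), (241,308), and the mouth rim runs (286..346, 124) to (290..341, 290). The grey case top runs (290..338, 131) to (289..332, 296), with brown and green look-alikes nearby. I measure both from colour masks.

```bash
python3 - <<'E'
from h import *
import pickle
d=pickle.load(open('cal.pkl','rb'))
for n,z,roi in [('box',.15,(80,330,210,420)),('case',.064,(115,310,275,350))]:
    im=cv2.imread(f'pics/w{n}.png'); hsv=cv2.cvtColor(im,cv2.COLOR_BGR2HSV)
    m=np.zeros(im.shape[:2],np.uint8); r=roi
    m[r[0]:r[1],r[2]:r[3]]=((hsv[...,1]<75)&(hsv[...,2]>60))[r[0]:r[1],r[2]:r[3]]*255
    m=cv2.morphologyEx(m,cv2.MORPH_CLOSE,np.ones((5,5))) 
    m=cv2.morphologyEx(m,cv2.MORPH_OPEN,np.ones((9,9))) 
    ct=max(cv2.findContours(m,cv2.RETR_EXTERNAL,cv2.CHAIN_APPROX_NONE)[0],key=cv2.contourArea)[:,0]
    P=np.array([back(d[n],p,z)[:2] for p in ct],np.float32)
    print(n,cv2.minAreaRect(P*1000),cv2.boundingRect(ct))
mc=[(286,124),(346,124),(341.5,290),(290,290)]
M=np.array([back(d['box'],p,.15)[:2] for p in mc]);print(M,M.mean(0))
for i in range(4):
    e=M[(i+1)%4]-M[i];print(np.linalg.norm(e),np.degrees(np.arctan2(e[1],e[0])))
E
```

```text
box ((569.9593505859375, -72.90582275390625), (138.018798828125, 181.8575897216797), 80.63910675048828) (228, 98, 176, 212)
case ((464.47412109375, 358.7965087890625), (36.25554275512695, 129.8565673828125), 17.743745803833008) (287, 131, 52, 167)
[[ 0.4957958  -0.08443274]
 [ 0.50337412 -0.03743506]
 [ 0.64480078 -0.06084061]
 [ 0.63741999 -0.10665133]] [ 0.57034767 -0.07233993]
0.04760476348876466 80.83996329906805
0.1433503364373561 -9.397051041819644
0.046401485591422244 -99.15254606684205
0.14335647531414397 171.083878927957
```

```bash
python3 - <<'E'
from h import *
import pickle
d=pickle.load(open('cal.pkl','rb'))
im=cv2.imread('pics/wcase.png')
cv2.imwrite('pics/cc.png',np.hstack([cv2.resize(im[120:160,270:360],(400,178)),cv2.resize(im[270:310,270:360],(400,178))]))
g=cv2.GaussianBlur(im,(3,3),0).astype(float); s=g[...,0]/g.sum(2)  # blue share: grey .33, wood low
L=[];R=[]
for v in list(range(140,195,4))+list(range(235,290,4)):
    row=s[v,275:355]; k=np.where(row>.27)[0]; L.append((275+k[0]-.5,v));R.append((275+k[-1]+.5,v))
for e in (L,R):
    P=np.array([back(d['case'],p,.064)[:2] for p in e]); a=cv2.fitLine(P.astype(np.float32)*1000,cv2.DIST_HUBER,0,.01,.01).ravel()
    print(np.degrees(np.arctan2(a[1],a[0])),a[2:]); print([x[0] for x in e])
E
```

```text
-72.31146 [445.08957 358.7003 ]
[np.float64(288.5), np.float64(288.5), np.float64(287.5), np.float64(287.5), np.float64(287.5), np.float64(287.5), np.float64(287.5), np.float64(287.5), np.float64(287.5), np.float64(287.5), np.float64(287.5), np.float64(287.5), np.float64(287.5), np.float64(287.5), np.float64(287.5), np.float64(287.5), np.float64(287.5), np.float64(286.5), np.float64(286.5), np.float64(286.5), np.float64(286.5), np.float64(286.5), np.float64(286.5), np.float64(286.5), np.float64(286.5), np.float64(286.5), np.float64(286.5), np.float64(286.5)]
-72.19089 [480.87643 367.50906]
[np.float64(338.5), np.float64(338.5), np.float64(338.5), np.float64(338.5), np.float64(338.5), np.float64(337.5), np.float64(337.5), np.float64(337.5), np.float64(337.5), np.float64(337.5), np.float64(337.5), np.float64(336.5), np.float64(336.5), np.float64(336.5), np.float64(334.5), np.float64(334.5), np.float64(334.5), np.float64(334.5), np.float64(333.5), np.float64(333.5), np.float64(333.5), np.float64(333.5), np.float64(333.5), np.float64(332.5), np.float64(332.5), np.float64(332.5), np.float64(332.5), np.float64(332.5)]
```

View pics/cc.png

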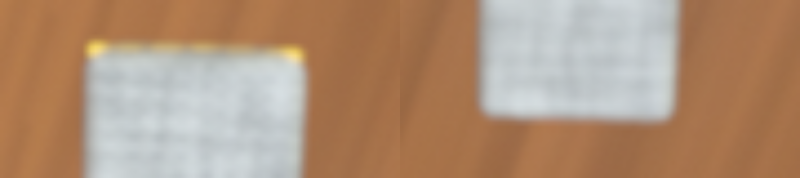

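```bash
python3 - <<'E'
from plant import robot
from h import *
import pickle
np.set_printoptions(precision=4,suppress=True)
robot.move_pose([.4645,.3588,.20],[180,0,107.75])
print(robot.line_to([.4645,.3588,.111],vel=.12,guard=15))
robot.set_gripper(0.02)
o=robot.observe();print(o['time'],o['tool_pos'],o['tcp_rot'],o['gripper_width'])
robot.line_to([.4645,.3588,.30],vel=.15)
robot.move_pose([.570,-.0725,.30],[180,0,170.75]);robot.pause(.2)
o=robot.observe();print(o['time'],o['tool_pos'],o['tcp_rot'],o['gripper_width'],o['ft_force'],o['q'])
c=robot.get_calibration("wrist");cv2.imwrite('pics/whold.png',robot.grab_frame("wrist"));pickle.dump(c,open('calh.pkl','wb'))
cv2.imwrite('pics/shold.png',robot.grab_frame("scene"))
E
```

```text
False
6.25 [0.4646 0.3589 0.1116] [179.9671  -0.0024 107.7565] 0.03533444207409804
9.5083 [ 0.5701 -0.0718  0.3   ] [179.9977   0.0044 170.799 ] 0.034806538317747285 [ 0.2952  0.6598 -2.3797] [-20.2143   1.4584   0.485   89.0228   0.0031 -11.0133]
```

View pics/whold.png

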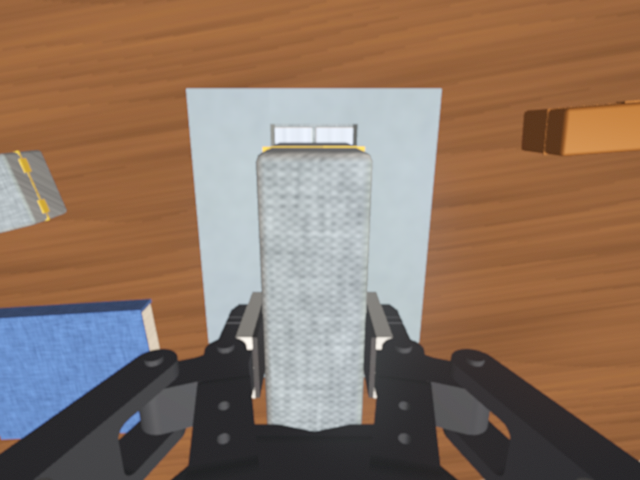

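View pics/shold.png

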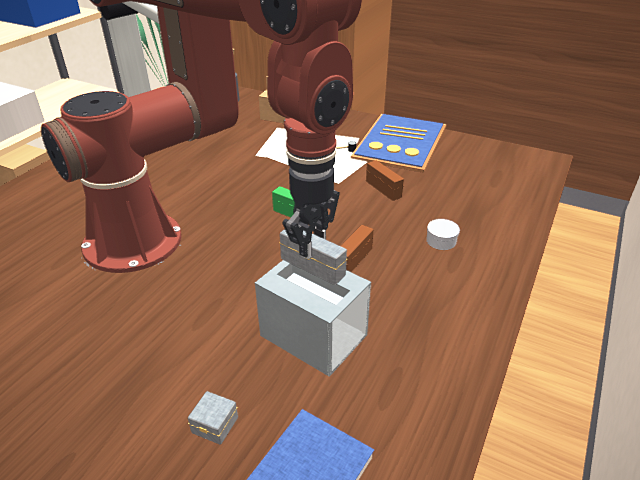

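The held case is seen level, with its front top edge at about (259..371, 155). The near end of the mouth is visible at (271..357, 125), and the case is centred over it. I check the numbers.

```bash
python3 - <<'E'
from h import *
import pickle
np.set_printoptions(precision=4,suppress=True)
c=pickle.load(open('calh.pkl','rb'))
T=np.array([.5701,-.0718]);a=np.radians(170.8);R=np.array([[np.cos(a),-np.sin(a)],[np.sin(a),np.cos(a)]])
L=lambda uv,z: R.T@(back(c,uv,z)[:2]-T)
print('case top front (expect .065)',L((257,157),.2525),L((372,157),.2525))
print('bottom front seam mid/z', L((262,149),.22),L((366,149),.22))
print('mouth end (expect .072)',L((271,125),.15),L((357,125),.15)); print('box end (.09)',L((187,88),.15),L((441,88),.15))
print(proj(c,[[*(T+R@np.array([.065,s*.018])),z] for z in (.2525,.2205,.1885) for s in (-1,1)]))
E
```

```text
case top front (expect .065) [0.0629 0.0177] [ 0.0629 -0.0166]
bottom front seam mid/z [0.0631 0.0204] [ 0.0631 -0.019 ]
mouth end (expect .072) [0.0713 0.0242] [ 0.0713 -0.0228]
box end (.09) [0.0903 0.0682] [ 0.0901 -0.0669]
[[377.1213 149.6916]
 [255.7428 149.8995]
 [363.785  143.8318]
 [268.0179 143.9969]
 [355.0964 140.0142]
 [276.0158 140.151 ]]
```

```bash
python3 - <<'E'
from plant import robot
from h import *
np.set_printoptions(precision=4,suppress=True)
P=lambda:(lambda o:print(round(o['time'],2),o['tool_pos'],o['gripper_width'],o['ft_force']))(robot.observe())
print(robot.line_to([.5696,-.0723,.26],vel=.12,guard=12));P()
print(robot.line_to([.5696,-.0723,.2320],vel=.05,guard=8));P()
cv2.imwrite('pics/sin.png',robot.grab_frame("scene"));cv2.imwrite('pics/win.png',robot.grab_frame("wrist"))
E
python3 - <<'E'
import cv2,numpy as np
s=cv2.imread('pics/sin.png');w=cv2.imread('pics/win.png')
cv2.imwrite('pics/in.png',np.hstack([cv2.resize(s[200:390,230:420],(400,400),interpolation=cv2.INTER_CUBIC),cv2.resize(w,(400,300))[:, :].copy() if 0 else cv2.copyMakeBorder(cv2.resize(w,(400,300)),0,100,0,0,0)]))
E
```

```text
False
10.09 [ 0.5695 -0.0722  0.2601] 0.03522214677226177 [ 1.3348 -1.8426 -1.9778]
False
10.8 [ 0.5696 -0.0723  0.2321] 0.03474975175892904 [-0.5427 -0.0475 -3.0398]
```

View pics/in.png

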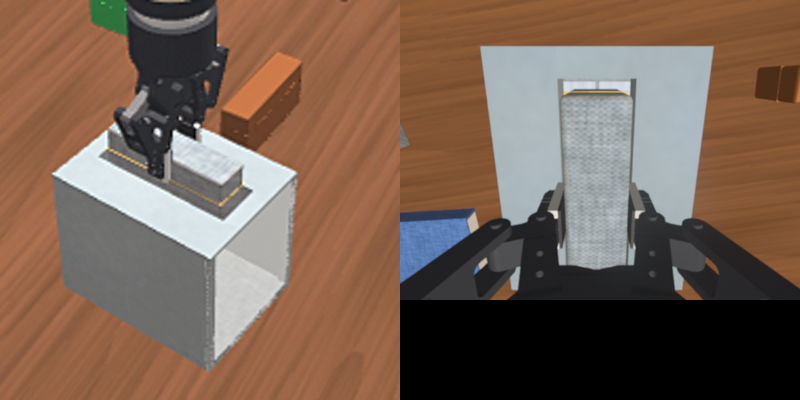

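The case is cleanly in the mouth with play on both sides. I release it, check it stands, then push.

```bash
python3 - <<'E'
from plant import robot
from h import *
np.set_printoptions(precision=4,suppress=True)
P=lambda:(lambda o:print(round(o['time'],2),o['tool_pos'],o['gripper_width'],o['ft_force']))(robot.observe())
robot.set_gripper(.06);P()
robot.line_to([.5696,-.0723,.32],vel=.15)
robot.set_gripper(0);P()
cv2.imwrite('pics/s2.png',robot.grab_frame("scene"));cv2.imwrite('pics/w2.png',robot.grab_frame("wrist"))
s=cv2.imread('pics/s2.png');w=cv2.imread('pics/w2.png')
cv2.imwrite('pics/in2.png',np.hstack([cv2.resize(s[200:390,230:420],(400,400),interpolation=cv2.INTER_CUBIC),cv2.copyMakeBorder(cv2.resize(w,(400,300)),0,100,0,0,0)]))
E
```

```text
11.27 [ 0.5697 -0.0723  0.2322] 0.05957405169068743 [-0.4327  0.3953 -0.4651]
12.6 [ 0.5696 -0.0723  0.32  ] 9.106846383728668e-05 [-0.2855  0.7091 -1.3573]
```

View pics/in2.png

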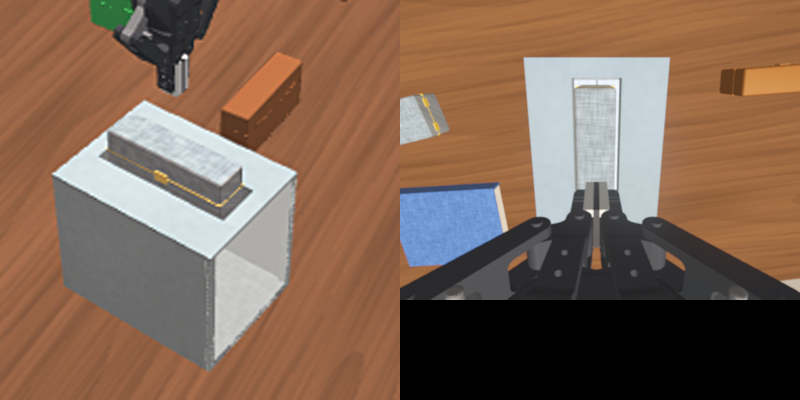

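Released: the case stands level on the flaps with its top about 34 mm above the rim. Now I push it with the fingers shut.

```bash
python3 - <<'E'
from plant import robot
from h import *
np.set_printoptions(precision=4,suppress=True)
P=lambda:(lambda o:print(round(o['time'],2),o['tool_pos'],o['ft_force']))(robot.observe())
xy=[.5696,-.0723]
print(robot.line_to(xy+[.265],vel=.12,guard=15));P()
for z in (.24,.225,.215,.21,.205,.20,.196):
    g=robot.line_to(xy+[z],vel=.05,guard=25);print(g);P()
    if g: break
cv2.imwrite('pics/s3.png',robot.grab_frame("scene"))
s=cv2.imread('pics/s3.png')
cv2.imwrite('pics/in3.png',cv2.resize(s[200:390,230:420],(570,570),interpolation=cv2.INTER_CUBIC))
E
```

```text
False
13.31 [ 0.5697 -0.0723  0.2656] [-0.6803 -0.5547  0.9917]
False
13.96 [ 0.5697 -0.0723  0.2402] [ 0.4095 -0.5898  3.7624]
False
14.41 [ 0.5692 -0.0722  0.2246] [ 0.3196 -0.3631 -0.2367]
False
14.76 [ 0.5693 -0.0722  0.2143] [-0.4656  0.4018  0.0747]
False
15.01 [ 0.5694 -0.0722  0.2095] [ 0.1085  0.7181 -0.4499]
False
15.26 [ 0.5694 -0.0722  0.2045] [-0.7456 -0.3371 -0.2081]
False
15.51 [ 0.5694 -0.0723  0.1995] [ 0.0854  0.4895 -0.1739]
False
15.76 [ 0.5694 -0.0723  0.1957] [-1.2075  0.3277  0.0978]
```

View pics/in3.png

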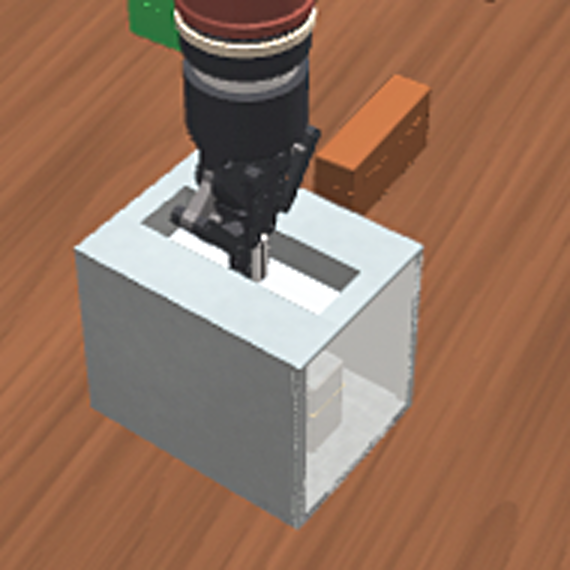

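The case has dropped: it is visible through the clear wall at about (325,410) in the crop. The flaps look shut. I retract and verify.

```bash
python3 - <<'E'
from plant import robot
from h import *
robot.line_to([.5694,-.0723,.40],vel=.2)
robot.pause(.3)
w=robot.grab_frame("wrist");s=robot.grab_frame("scene");print(robot.observe()['time'])
cv2.imwrite('pics/w4.png',w);cv2.imwrite('pics/s4.png',s)
cv2.imwrite('pics/in4.png',np.hstack([cv2.resize(s[230:390,240:400],(400,400),interpolation=cv2.INTER_CUBIC),cv2.resize(w[80:330,190:440],(400,400))]))
E
```

```text
17.375
```

View pics/in4.png

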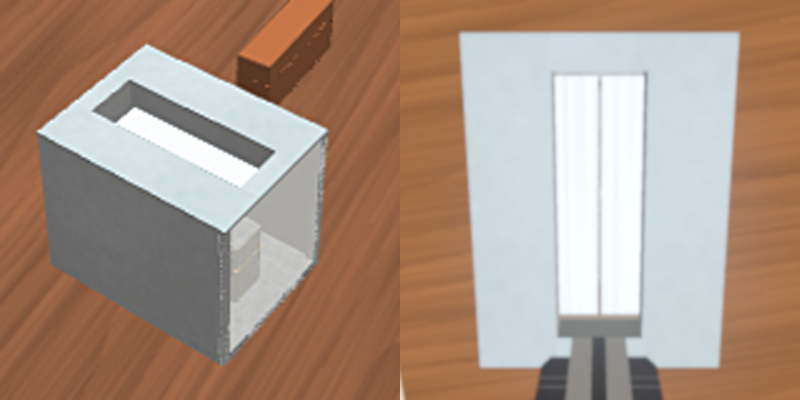

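View pics/s4.png

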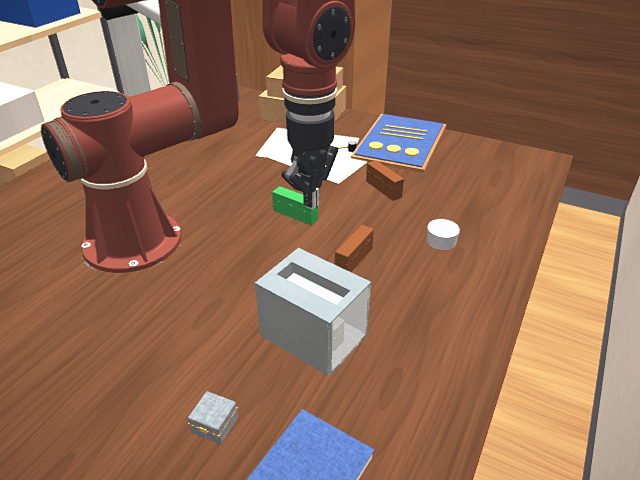

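The flaps are level and meet in an even line, the case lies inside (scene about (338,330)), and the bystanders are unmoved. The arm is clear, so I hand the job in.

```bash
python3 -c "
from plant import robot
robot.job_done()"
```

```text
the job is handed in; nothing more can be done
```

The slim grey case is inside the deposit box, and I handed the job in at about 17 s of the 42 s allowed. I gripped it near its top, stood it level in the mouth on the flaps, let go, and pushed it down with the fingers shut. It dropped sooner than the description suggested: it had let go by the time the fingertips were near the rim (about 2 mm below it by nominal tip reach). I pushed on to roughly 27 mm below the rim to be sure.

- **Case:** the last scene picture, taken after the arm lifted clear, shows it standing on the inner floor behind the clear wall.
- **Flaps:** the last wrist picture shows both level and meeting in an even line. I judged this by eye, since the flap angles can't be read directly.
- **Bystanders:** the ring box, tin, catalogue and the brown and green look-alikes are in the same places as in the first scene picture.
- **Forces:** no force guard tripped. The largest reading I logged was about 4 N, at the ends of moves.

No check failed or disagreed.

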